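# Set the straightedge to the cuff blank and switch on the magnetic plate

## Task

Lay the ribbed steel straightedge flat on the magnetic layout plate, flush along the brass blank's open long edge (the one away from the switch box) and roughly centred on it. Then switch the magnet on by turning the black knob clockwise until it clicks past its detent and stays there, and let go. Leave the other things on the table where they are.

Things in the scene. Friction and masses are not known exactly. Their poses are not given: they have to be found in the camera images.
- plate: Magnetic layout plate, a fixed steel slab 170 (x) x 240 (y) mm, top face 25 mm above the table. Origin: centre of its underside, on the table; its -x side faces the robot.
- blank: Flat brass cuff blank, 45 (x) x 160 (y) x 6 mm, pinned to the layout plate (it cannot move) by two low pins near its ends, heads 4 mm above its top face. Origin: centre of its underside, which lies on the plate's top. Its open long edge, towards the robot and away from the switch box, is the face at local x = -22.5 mm; the edge runs along local y.
- straightedge: Steel straightedge with a raised grip rib: flat base 40 (x) x 180 (y) x 5 mm, and along its middle an upright aluminium rib 12 (x) x 110 (y) mm reaching 36 mm above the underside. 0.3 kg, loose, lying flat on the table to the left or right of the plate at the start. Origin: centre of its underside; long edges at local x = +-20 mm; both ends and edges are alike.
- rib_grip (a point): Middle of the straightedge's rib, 30 mm above its underside, where it can be gripped across the rib (closing along its local x).
- end_a (a point): Point on the middle line of the straightedge's underside, 60 mm towards its +y end.
- end_b (a point): Point on the middle line of the straightedge's underside, 60 mm towards its -y end.
- switchbox: Grey switch box fixed behind the plate, about 125 (x) x 116 (y) mm, its control face sloped: the face's normal leans 27 degrees from vertical towards the box's -x (the robot). Highest point about 148 mm above the table, without the knob. Origin: centre of its underside, on the table.
- knob_grip (a point): On the axis of the black switch knob, 32 mm out from the sloped face. The knob is a bar 70 mm long, 14 mm wide, its top 44 mm out from the face, on a round skirt 64 mm across and 8 mm thick. Axes turn with the knob: z is the knob's axis, out of the face; x runs along the bar; y across it (grip along y).
- knob (a joint): Angle of the switch knob (rad): 0 = off (bar pointing straight up the slope), growing clockwise as seen facing the sloped face. A stiff over-centre spring detent resists (about 0.15 N m) up to its crest at 0.52, then snaps on to its rest at 1.05 = on; it stops there. Let go before the crest it springs back.
- bead_tub: Clear square tub of black beads, 100 x 100 x 55 mm; loose bystander. Origin: centre of its underside.
- pliers: Pliers with black handles, about 160 mm long; loose bystander. Origin: centre of its underside.
- black_jar: Black round jar, 90 mm across, 60 mm high; loose bystander. Origin: centre of its underside.
- wire_spool: Small spool of copper wire, 50 mm across, 30 mm high, beside the switch box; loose bystander. Origin: centre of its underside.
- tin: Flat round metal tin, 72 mm across, 28 mm high; loose bystander. Origin: centre of its underside.
Mind the look-alikes: they are no part of the job. Several things have the shape of the straightedge; the one meant has the colours described above. Of the things that look like the switchbox, take the one that is farthest to the robot's right at the start.

How it is judged (in metres and radians):
On the way, in this order (a step that is already met when the one before it is completed fails the run):
1. the straightedge lies flat on the plate, flush along the blank's open long edge, while the knob is still off (x of end_a in the frame of blank between -0.0455 and -0.04 m and z of end_a in the frame of blank between -0.003 and 0.004 m and x of end_b in the frame of blank between -0.0455 and -0.04 m and z of end_b in the frame of blank between -0.003 and 0.004 m and y of straightedge in the frame of blank between -0.03 and 0.03 m and linear speed of straightedge below 0.02 m/s and value of joint knob below 0.3 rad), for 0.2 s.
2. the knob has clicked past its detent to on (value of joint knob above 0.85 rad), for 0.2 s.
At the end, for the whole second after the job is handed in: The straightedge lies still and flat on the plate along the blank's open long edge, no gap over 3 mm at points 60 mm either side of its middle, its middle within 30 mm of the blank's middle along the edge; the knob rests past its detent (joint above 0.85 rad) (x of end_a in the frame of blank between -0.0455 and -0.04 m and z of end_a in the frame of blank between -0.003 and 0.004 m and x of end_b in the frame of blank between -0.0455 and -0.04 m and z of end_b in the frame of blank between -0.003 and 0.004 m and y of straightedge in the frame of blank between -0.03 and 0.03 m and linear speed of straightedge below 0.02 m/s and value of joint knob above 0.85 rad and not (velocity of joint knob above 0.05 rad/s)); the robot touches nothing.
It fails at once if a bystander (tub, pliers, jar, spool or tin) is shifted more than 30 mm (distance of any of bead_tub, pliers, black_jar, wire_spool, tin from where it was at the start of the episode above 0.03 m).
It also fails if it takes over 64 s, if anything falls off the work surface, if the arm or the gripper's body presses on something with over 40 N, if the wrist force passes 120 N, or if a joint passes its speed limit or range.

## Robot

A 6-joint arm with a two-finger parallel gripper is mounted at the origin on the work surface. World frame = base frame: x ahead of the robot, y to its left, z up, the work surface at z = 0. Lengths are in mm, angles in rad, forces in N, time in s.
With the tool pointing down it reaches from about 300 to 1000 mm from the base axis. Payload 5.1 kg.
Tool frame: the origin (TCP) lies on the mounting face of the last link; the fingertips stand 190 mm ahead of it and the grasp point (between the pads) lies 171 mm ahead of it; z points along the fingers, y is the line along which they close (so a half turn about z gives the same grasp; the last joint's range is limited). The gripper opens to 95 mm and grips with 3 to 60 N. Pads are 20 mm wide; open, the fingers measure 119 mm over their backs; the gripper's body (75 mm by 180 mm) begins 59 mm behind the grasp point.
Start: joints at [-1.405, 0.124, 1.65, -0, 1.367, -0.083], TCP at [160.024, -629.983, 404.756] pointing down, gripper open.
Joint ranges: [-2.61, 2.61], [-1.02, 2.33], [0.03, 2.71], [-1.35, 4.49], [0.32, 2.68], [-2.91, 2.91]. Speed limits (rad/s): [2.57, 2.57, 3.14, 3.14, 3.14, 3.14].

## Interface

Orientations are given as a unit quaternion [w, x, y, z].
In Python, from plant import arm, get_image, get_calibration, workorder gives the robot as it stands. The module is installed in compiled form; this text tells all that it offers.
- The arm moves only by the tool step_arm, never from a script. Its argument "series" is a list of rows, each a list of 4 numbers: the shift along the tool's x, y, z in units of 25 mm (1.0 is 25 mm), then the turn about the tool's z in units of 5 degrees (1.0 is 5 degrees). A call has 1 to 5 rows; each row is the pose to reach, as a shift and turn from the pose commanded when the call began, along the tool's axes at that moment; what a row does not reach only later rows make up. A row lasts 1/10 s, in which the tool goes at most 50 mm and 8.59 degrees, less where a joint would pass 70% of its speed; a pose out of reach is approached as far as the arm can. A call with a gripper value outside its range is refused whole. "jaw" is the opening, from 0 (shut) to 1 (fully open), set as the call begins (left out, the last holds). The fingers move at their own pace and stop on an object; the grip force is fixed at half the most. Time passes only in rows, so rows that repeat a pose let the fingers close. It gives the time, the measured TCP pose, the force, the opening and the grip force at its end, in the units of the state.
- arm.get_state(): the state, without advancing time (a new reading comes with each control period).
- get_image(name): name is "scene" or "top" or "wrist"; returns (picture, depth): 384x512x3 uint8, red, green, blue; 384x512 float32, mm along the optical axis (not along the pixel's ray), 0 where there is no reading.
- get_calibration(name): a dict with "camera_matrix" (3x3 intrinsics, pixels), "view" (4x4, takes a point from world to camera coordinates). Camera axes: x right, y up, looking along -z (the intrinsics and any distortion apply to the point x, -y, -z); pixel columns grow to the right and rows downward; lengths in mm; the calibration is good to about 2 mm. The wrist camera is an equidistant fisheye: a pixel r from the principal point sees the ray r / f radians off the axis. A picture is of the moment at which its call begins: read the wrist's pose just before it. get_calibration takes no time and is no camera call; for the wrist camera it gives the pose at the moment of the call.
- workorder.finish_job(): hands the job in; it is judged then, once.
The state is a dict: "time": time; "joints": joint angles; "qd": joint speeds; "effort": joint torques, N m; "tool_pos": TCP position; "eef_rot": TCP orientation; "wrist_force": force on the tool from outside, world axes, zero at the start; "ft_torque": the same for the moment, N m; "gripper_width": finger opening in mm; "grasp_force": force on a finger pad.
Only numpy, scipy, OpenCV 4.12 (cv2) and the standard library are available. Lean on these libraries where they do the work, as an engineer would, in place of code of your own. Each camera call takes 0.05 s, during which the arm holds its last target. There are 200 camera calls.

## Working session

There is one attempt and no reset: what is moved stays moved. The work goes in short steps, Python scripts to look and compute and a tool call to move; the robot and the scene stay as the last step left them, time stands still between calls to the robot, and variables do not carry over. Pictures are saved under pics/ and viewed, at most 10 in all, crops included, and the job is handed in when it is done.

Besides the shell and the picture viewer there is one more tool, called after "Request:" in YAML: its name, and indented under it one key for each argument. step_arm: Moves the arm, as the interface text tells. Its arguments: {"type":"object","properties":{"series":{"type":"array"},"jaw":{"type":"number"}},"required":["series"]}

```bash
mkdir -p pics
cat > h.py <<'E'
import numpy as np, cv2
from plant import arm, get_image, get_calibration, workorder
def snap(n,f):
    im,d=get_image(n); c=get_calibration(n)
    cv2.imwrite(f'pics/{f}.png',im[...,::-1]); np.savez(f'pics/{f}.npz',im=im,d=d,K=c['camera_matrix'],V=c['view'])
    return im,d,c
def cloud(f):
    z=np.load(f'pics/{f}.npz'); d=z['d'];K=z['K'];V=z['V']
    v,u=np.mgrid[:d.shape[0],:d.shape[1]]
    p=np.stack([(u-K[0,2])/K[0,0]*d,-(v-K[1,2])/K[1,1]*d,-d],-1)
    R=V[:3,:3];t=V[:3,3]
    w=(p-t)@R
    w[d==0]=np.nan
    return w,z['im']
E
python3 - <<'E'
from h import *
print(arm.get_state())
for n in('scene','top'):
    im,d,c=snap(n,n); print(n,c,(d>0).mean())
E
```

```text
{'time': 0.0, 'joints': array([-1.40462204e+00,  1.24472220e-01,  1.65165482e+00, -1.82517559e-06,
        1.36748547e+00, -8.26145120e-02]), 'qd': array([-0.0006697 , -0.00131552, -0.00096236, -0.00079261,  0.00100894,
       -0.0029205 ]), 'effort': array([-1.04452691e-03, -4.17607570e+01, -3.59932137e+01,  7.74771511e-02,
        4.92135168e-02, -1.94468093e-04]), 'tool_pos': array([ 159.97072228, -629.74987024,  403.51927368]), 'eef_rot': array([-1.00900984e-03,  9.92272459e-01,  1.24073955e-01, -4.30752486e-05]), 'wrist_force': array([0.56030138, 0.51484022, 0.54198313]), 'ft_torque': array([ 0.02460346, -0.0027536 , -0.01513022]), 'grasp_force': 0.0, 'gripper_width': 94.99406994117466}
scene {'camera_matrix': array([[381.85973306,   0.        , 258.59850885],
       [  0.        , 381.85973306, 199.64378982],
       [  0.        ,   0.        ,   1.        ]]), 'view': array([[-8.72553780e-01,  4.88429715e-01,  9.29061136e-03,
         4.76326013e+02],
       [-3.40990081e-01, -6.22558912e-01,  7.04376438e-01,
         5.86023951e+01],
       [ 3.49822335e-01,  6.11438317e-01,  7.09765820e-01,
        -1.28314353e+03],
       [ 0.00000000e+00,  0.00000000e+00,  0.00000000e+00,
         1.00000000e+00]])} 0.9961344401041666
top {'camera_matrix': array([[428.26170413,   0.        , 261.04669932],
       [  0.        , 428.26170413, 195.0797857 ],
       [  0.        ,   0.        ,   1.        ]]), 'view': array([[-1.17960205e-02, -9.99924871e-01,  3.33263969e-03,
        -3.14993987e+01],
       [ 9.92462872e-01, -1.13013012e-02,  1.22023471e-01,
        -5.21955662e+02],
       [-1.21976641e-01,  4.74691253e-03,  9.92521620e-01,
        -1.38790025e+03],
       [ 0.00000000e+00,  0.00000000e+00,  0.00000000e+00,
         1.00000000e+00]])} 0.9961802164713541
```

```bash
python3 -c "
from h import *
a=cv2.imread('pics/top.png');b=cv2.imread('pics/scene.png')
cv2.imwrite('pics/topL.png',cv2.resize(a,(800,600)));cv2.imwrite('pics/sceneL.png',cv2.resize(b,(800,600)))"
```

```text
(no output)
```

View pics/topL.png

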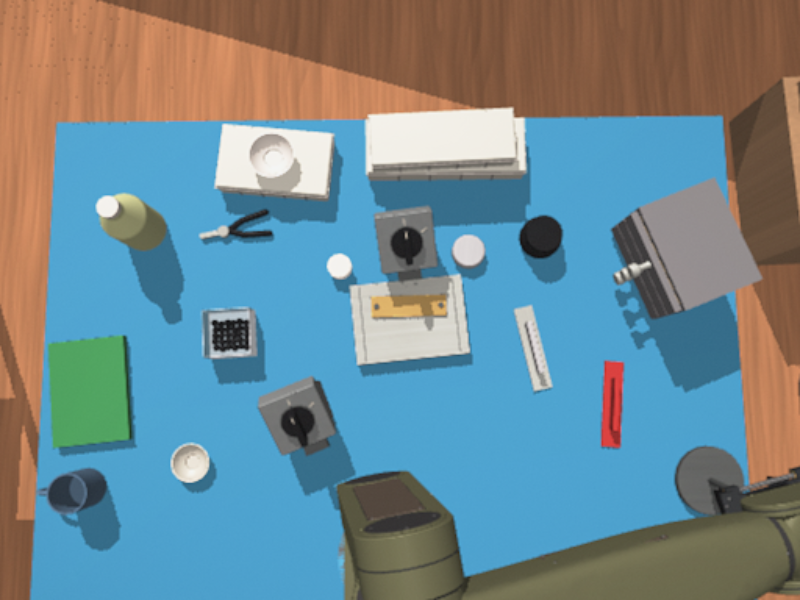

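View pics/sceneL.png

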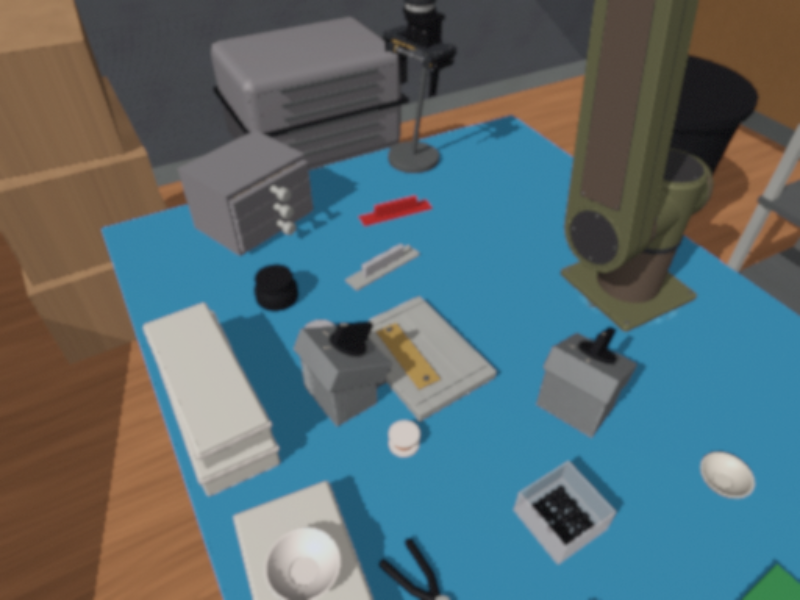

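The top view (800×600) shows the steel straightedge at (533,348), with the red look-alike at (612,405). The plate is at (410,320) with the brass blank at (409,306). The right-hand switch box is at (405,240), its knob bar pointing up the slope; the left-hand box at (297,415) is the look-alike. Next I'll measure them.

```bash
cat > m.py <<'E'
from h import *
for f in('top','scene'):
    w,im=cloud(f); X,Y,Z=w[...,0],w[...,1],w[...,2]
    hsv=cv2.cvtColor(im,cv2.COLOR_RGB2HSV); H,S,Vv=[hsv[...,i] for i in range(3)]
    tab=(H>95)&(H<110)&(S>120)
    reg=tab&(X>300)&(X<900)&(abs(Y)<400)
    print(f,'table z',np.nanmedian(Z[reg]))
    def rep(n,m):
        m=cv2.morphologyEx(m.astype(np.uint8),cv2.MORPH_OPEN,np.ones((2,2)))>0
        k,l,s,_=cv2.connectedComponentsWithStats(m.astype(np.uint8))
        if k<2:print(n,'none');return
        i=1+np.argmax(s[1:,4]); q=l==i
        P=w[q];z=np.median(P[:,2]); r=cv2.minAreaRect(P[:,:2].astype(np.float32))
        print(n,len(P),'zmed %.1f zmax %.1f'%(z,np.percentile(P[:,2],98)),'ctr',np.round(r[0],1),'size',np.round(r[1],1),'ang',round(r[2],1),'mean',P.mean(0).round(1))
    with np.errstate(all='ignore'):
        rep('blank',(H>12)&(H<28)&(S>90)&(X>450)&(X<750)&(abs(Y)<200)&(Z>20))
        box=(X>380)&(X<640)&(Y<-180)&(Y>-340)&~tab
        rep('se',box&(Z>2)&(S<70)); rep('rib',box&(Z>22))
        rep('plate',(S<60)&(X>430)&(X<720)&(Y>-190)&(Y<140)&(Z>18)&(Z<29))
        kb=(X>620)&(X<800)&(Y<80)&(Y>-130)
        rep('box',kb&(Z>50)); rep('knob',kb&(Z>90)&(Vv<45))
E
python3 m.py
python3 - <<'E'
import cv2
a=cv2.imread('pics/top.png')[120:260,210:370]
cv2.imwrite('pics/topc.png',cv2.resize(a,(640,560),interpolation=cv2.INTER_CUBIC))
E
```

```text
top table z 0.5259383300249708
blank 603 zmed nan zmax nan ctr [517.2 -42.3] size [ 43.7 156.2] ang 0.3 mean [nan nan nan]
se 436 zmed nan zmax nan ctr [ 445.6 -303.3] size [138.6  40.9] ang 12.4 mean [nan nan nan]
rib 135 zmed 35.5 zmax 42.7 ctr [ 429.6 -309. ] size [102.1  20.9] ang 11.0 mean [ 428.8 -307.    31.5]
plate 2011 zmed nan zmax nan ctr [510.5 -45.8] size [166.7 249.9] ang 0.3 mean [nan nan nan]
box 976 zmed nan zmax nan ctr [668.2 -47.8] size [ 97.  132.3] ang 21.3 mean [nan nan nan]
knob 211 zmed nan zmax nan ctr [636.3 -36.6] size [43.8 58.3] ang 17.2 mean [nan nan nan]
scene table z -0.0741659103426258
blank 615 zmed nan zmax nan ctr [522.3 -30.7] size [ 45.5 152.8] ang 0.6 mean [nan nan nan]
se 420 zmed nan zmax nan ctr [ 439.1 -294.5] size [163.4  40. ] ang 11.8 mean [nan nan nan]
rib 147 zmed nan zmax nan ctr [ 422.6 -304.9] size [129.5   5.9] ang 21.0 mean [nan nan nan]
plate 2225 zmed nan zmax nan ctr [505.4 -32.7] size [145.2 239. ] ang 3.5 mean [nan nan nan]
box 1918 zmed nan zmax nan ctr [666.4 -23.8] size [ 83.7 110.1] ang 9.7 mean [nan nan nan]
knob 282 zmed 138.7 zmax 167.1 ctr [640.8 -14.4] size [46.3 32.4] ang 0.8 mean [639.6 -20.  140.4]
```

View pics/topc.png

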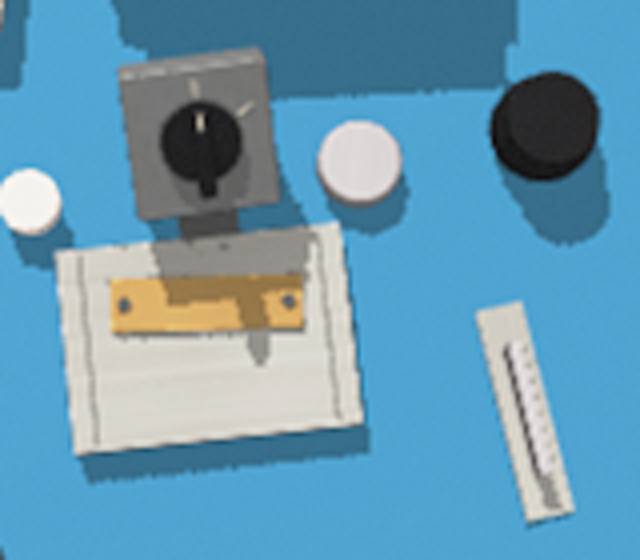

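Request:
step_arm:
  series:
    - [1.6,-1.1,0,0]
    - [3.2,-2.2,0,0]
    - [4.8,-3.3,0,0]
    - [6.4,-4.4,0,0]
    - [8,-5.5,0,0]

```text
time: 0.6
tool_pos: [320.8, -445.8, 404.2]
eef_rot: [-0.0, 0.992, 0.124, -0.0]
wrist_force: [0.3, -0.8, -1.0]
gripper_width: 94.6
grasp_force: 0.0
```

Request:
step_arm:
  series:
    - [1.6,-1.2,0,0]
    - [3.2,-2.4,0,0]
    - [4.8,-3.5,0,0]
    - [6,-4.5,0,0]
    - [6,-4.5,0,0]

```text
time: 1.1
tool_pos: [439.5, -298.2, 404.3]
eef_rot: [-0.001, 0.992, 0.127, 0.0]
wrist_force: [-0.4, -1.3, -1.2]
gripper_width: 94.9
grasp_force: 0.0
```

```bash
cat >> h.py <<'E'
import json
def cropsave(src,dst,r0,r1,c0,c1,k):
    a=cv2.imread(f'pics/{src}.png')[r0:r1,c0:c1]; cv2.imwrite(f'pics/{dst}.png',cv2.resize(a,None,fx=k,fy=k,interpolation=cv2.INTER_CUBIC))
def ray(f,u,v,fish=None):
    z=np.load(f'pics/{f}.npz');K=z['K'];V=z['V'];R=V[:3,:3]
    a=np.array([(u-K[0,2])/K[0,0],(v-K[1,2])/K[1,1]])
    if fish or f.startswith('w'):
        r=np.hypot(*a); d=np.array([*(a/max(r,1e-9)*np.sin(r)),np.cos(r)])
    else: d=np.array([*a,1.])
    d=d*[1,-1,-1]
    return -R.T@V[:3,3], R.T@(d/np.linalg.norm(d))
def atz(f,u,v,z):
    o,d=ray(f,u,v); return o+d*(z-o[2])/d[2]
def tri(*obs):
    A=np.zeros((3,3));b=np.zeros(3);rs=[ray(*o) for o in obs]
    for o,d in rs:
        M=np.eye(3)-np.outer(d,d);A+=M;b+=M@o
    p=np.linalg.solve(A,b); return p,[np.linalg.norm((np.eye(3)-np.outer(d,d))@(p-o)) for o,d in rs]
E
python3 - <<'E'
from h import *
s=arm.get_state(); print(s['tool_pos'],s['eef_rot'],s['joints'])
im,d,c=snap('wrist','w1'); print(c)
cropsave('w1','w1L',0,384,0,512,1.5625)
E
```

```text
[ 439.52748636 -298.19623001  404.28190036] [-7.59895683e-04  9.91910957e-01  1.26933289e-01  1.23423614e-04] [-6.97436261e-01 -1.40954570e-01  1.91412567e+00  1.23788563e-03
  1.36937022e+00  6.18558468e-01]
{'camera_matrix': array([[297.31863964,   0.        , 251.02617993],
       [  0.        , 297.31863964, 189.5577339 ],
       [  0.        ,   0.        ,   1.        ]]), 'view': array([[ 2.50279814e-01, -9.68173160e-01,  8.64172330e-04,
        -3.99549405e+02],
       [ 9.28485358e-01,  2.39767096e-01, -2.83595980e-01,
        -3.03627206e+02],
       [ 2.74362816e-01,  7.17807204e-02,  9.58943467e-01,
        -4.89418899e+02],
       [ 0.00000000e+00,  0.00000000e+00,  0.00000000e+00,
         1.00000000e+00]])}
```

View pics/w1L.png

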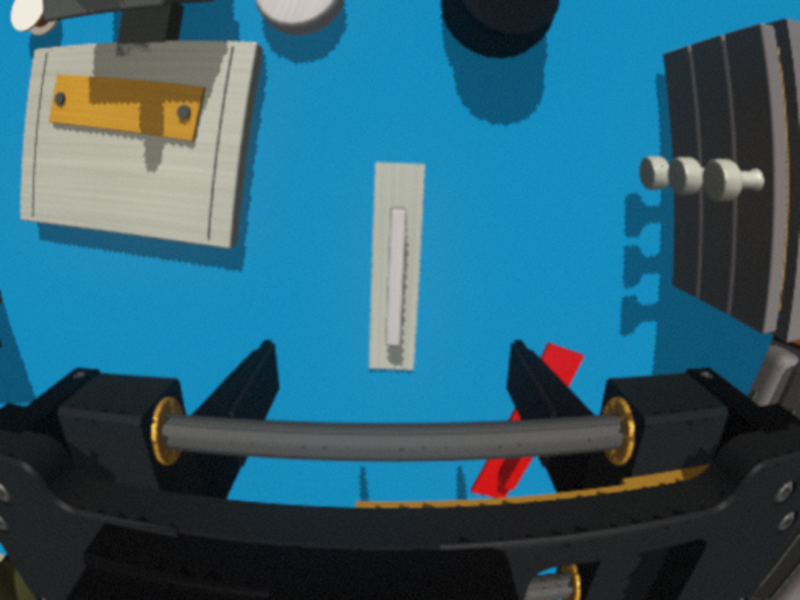

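Wrist view (800×600): straightedge corners at (376,162), (425,164), (413,371), (369,369). Blank corners at (57,75), (204,88), (196,140), (50,122). I'll triangulate these with the top view.

Run:
```python
from h import *
k=1.5625
T=lambda x,y:('top',x/4+210-.375,y/4+120-.375); W=lambda x,y:('w1',x/k-.2,y/k-.2)
def rep(n,t,w,z):
    P=[]
    for a,b in zip(t,w):
        p,r=tri(T(*a),W(*b)); P.append(p); print(n,p.round(1),'res',round(r[0],1),'| top@z',atz(*T(*a),z)[:2].round(1),'wrist@z',atz(*W(*b),z)[:2].round(1))
    for nm,c in(('top',[atz(*T(*a),z)[:2] for a in t]),('wrist',[atz(*W(*b),z)[:2] for b in w])):
        c=np.array(c);m=c.mean(0);L=(c[0]+c[1]-c[2]-c[3])/2;B=(c[1]+c[2]-c[0]-c[3])/2
        print('  ',nm,'ctr',m.round(1),'0-1 to 2-3 len',np.linalg.norm(L).round(1),'dir',np.degrees(np.arctan2(L[1],L[0])).round(2),'other',np.linalg.norm(B).round(1),np.degrees(np.arctan2(B[1],B[0])).round(2))
    print('  mean z',np.mean(P,0).round(1))
rep('se',[(477,312),(521,301),(573,512),(528,525)],[(376,162),(425,164),(413,371),(369,369)],5)
rep('blank',[(112,281),(303,277),(303,328),(112,334)],[(57,75),(204,88),(196,140),(50,122)],31)
rep('plate',[(57,252),(341,224),(365,425),(78,453)],[(38,44),(262,41),(231,248),(21,219)],25)
```

```text
se [ 513.6 -266.3    6.8] res 0.2 | top@z [ 513.6 -266.7] wrist@z [ 513.7 -266.1]
se [ 522.4 -304.5    4.4] res 0.3 | top@z [ 522.5 -304.2] wrist@z [ 522.1 -304.7]
se [ 345.  -342.     5.3] res 0.6 | top@z [ 345.  -341.5] wrist@z [ 344.7 -342.6]
se [ 334.8 -304.2    0.9] res 0.2 | top@z [ 334.8 -303.6] wrist@z [ 336.8 -303.8]
   top ctr [ 429. -304.] 0-1 to 2-3 len 182.0 dir 11.76 other 38.9 -75.69
   wrist ctr [ 429.3 -304.3] 0-1 to 2-3 len 181.2 dir 12.03 other 39.6 -78.05
  mean z [ 428.9 -304.3    4.4]
blank [540.7  40.1  30.1] res 0.6 | top@z [540.   40.1] wrist@z [541.2  39.4]
blank [ 542.7 -118.7   29.4] res 1.0 | top@z [ 541.5 -118.7] wrist@z [ 543.6 -119.2]
blank [ 500.5 -118.3   21.3] res 0.6 | top@z [ 498.9 -117.9] wrist@z [ 501.4 -122.5]
blank [496.7  40.6  26.7] res 0.5 | top@z [495.7  40.3] wrist@z [497.4  36.9]
   top ctr [519.  -39.1] 0-1 to 2-3 len 43.4 dir -0.68 other 158.5 -89.14
   wrist ctr [520.9 -41.3] 0-1 to 2-3 len 43.0 dir 3.83 other 159.1 -88.85
  mean z [520.2 -39.1  26.9]
plate [569.2  86.7  19.6] res 2.6 | top@z [565.8  86.2] wrist@z [571.   81.7]
plate [ 589.5 -152.5   17.3] res 1.3 | top@z [ 586.8 -151.7] wrist@z [ 589.3 -155.2]
plate [ 419.2 -167.6   22.6] res 0.9 | top@z [ 418.4 -168. ] wrist@z [ 420.6 -167.9]
plate [398.5  69.3  24.1] res 0.4 | top@z [398.1  69.1] wrist@z [399.2  68.6]
   top ctr [492.3 -41.1] 0-1 to 2-3 len 168.8 dir 5.66 other 238.4 -85.03
   wrist ctr [495.  -43.2] 0-1 to 2-3 len 170.8 dir 4.32 other 237.5 -85.21
  mean z [494.1 -41.1  20.9]
```

Both views agree on the straightedge: centre (429,-304), long axis at 12°. I'll go and grip it.

Request:
step_arm:
  series:
    - [-0.47,0.12,1.6,0.54]
    - [-0.47,0.12,3.2,0.54]
    - [-0.47,0.12,4.6,0.54]
    - [-0.47,0.12,5.6,0.54]
    - [-0.47,0.12,6.2,0.54]

```text
time: 1.65
tool_pos: [425.5, -307.6, 246.8]
eef_rot: [-0.001, 0.995, 0.1, -0.002]
wrist_force: [-0.2, 0.1, -0.3]
gripper_width: 94.9
grasp_force: 0.0
```

Request:
step_arm:
  series:
    - [0,0,0.6,0]
    - [0,0,1.2,0]
    - [0,0,1.7,0]
    - [0,0,1.93,0]
    - [0,0,1.93,0]

```text
time: 2.15
tool_pos: [426.9, -307.2, 200.8]
eef_rot: [-0.0, 0.995, 0.101, -0.0]
wrist_force: [0.8, 0.2, -0.1]
gripper_width: 95.2
grasp_force: 0.0
```

Request:
step_arm:
  series:
    - [0,0,0,0]
    - [0,0,0,0]
    - [0,0,0,0]
    - [0,0,0,0]
    - [0,0,0,0]
  jaw: 0

```text
time: 2.65
tool_pos: [427.1, -307.3, 201.8]
eef_rot: [0.0, 0.995, 0.101, 0.0]
wrist_force: [-0.3, -0.4, -0.0]
gripper_width: 60.5
grasp_force: 0.0
```

Request:
step_arm:
  series:
    - [0,0,0,0]
    - [0,0,0,0]
    - [0,0,0,0]
    - [0,0,0,0]
    - [0,0,0,0]

```text
time: 3.15
tool_pos: [427.0, -307.3, 201.5]
eef_rot: [-0.0, 0.995, 0.101, -0.0]
wrist_force: [1.0, 1.2, 0.3]
gripper_width: 20.5
grasp_force: 1.7
```

Request:
step_arm:
  series:
    - [0,0,0,0]
    - [0,0,0,0]
    - [0,0,0,0]
    - [0,0,0,0]
    - [0,0,0,0]

```text
time: 3.65
tool_pos: [427.0, -307.2, 201.4]
eef_rot: [-0.0, 0.995, 0.101, -0.0]
wrist_force: [-0.2, 1.3, 0.9]
gripper_width: 11.7
grasp_force: 30.0
```

Request:
step_arm:
  series:
    - [0,0,-0.4,0]
    - [0,0,-1.2,0]
    - [0,0,-2.4,0]
    - [0,0,-3.6,0]
    - [0,0,-4.8,0]

```text
time: 4.15
tool_pos: [426.7, -307.3, 322.4]
eef_rot: [0.0, 0.995, 0.101, -0.0]
wrist_force: [1.1, -0.8, -3.8]
gripper_width: 11.6
grasp_force: 30.0
```

Run:
```python
from h import *
s=arm.get_state(); print(s['tool_pos'],s['eef_rot'],s['gripper_width'],s['grasp_force'],s['wrist_force'])
```

```text
[ 426.65192874 -307.27681178  322.43329528] [ 1.64969437e-04  9.94924324e-01  1.00625402e-01 -3.02967807e-04] 11.575962626782726 29.98991221189499 [ 1.11369538 -0.78591502 -3.75570618]
```

Run:
```python
from h import *
K={'top':(261,196),'w1':(81,68),'scene':None}
for f in('top','w1','scene'):
    im=np.load(f'pics/{f}.npz')['im']; k=8
    g=cv2.GaussianBlur(cv2.resize(im,None,fx=k,fy=k,interpolation=cv2.INTER_CUBIC),(0,0),3)
    h=cv2.cvtColor(g,cv2.COLOR_RGB2HSV); m=((h[...,0]>10)&(h[...,0]<30)&(h[...,1]>95)).astype(np.uint8)
    n,l,s,c=cv2.connectedComponentsWithStats(m)
    for i in range(1,n):
        if s[i,4]<200*k*k/4: continue
        p=atz(f,c[i][0]/k,c[i][1]/k,31)
        if np.hypot(p[0]-520,p[1]+39)>25: continue
        q=cv2.findContours((l==i).astype(np.uint8),0,1)[0]; q=max(q,key=len)[:,0]
        q=np.array([atz(f,(x+.5)/k-.5,(y+.5)/k-.5,31)[:2] for x,y in q[::3]])
        r=cv2.minAreaRect(q.astype(np.float32)); mid=q.mean(0)
        print(f,np.round(r[0],1),np.round(r[1],1),round(r[2],2))
        for sgn in(-1,1):
            e=q[(abs(q[:,1]-r[0][1])<65)&(sgn*(q[:,0]-r[0][0])>10)]
            a,b=np.polyfit(e[:,1]-r[0][1],e[:,0],1); print('  edge x at mid %.1f slope(deg) %.2f'%(b,np.degrees(a)), 'rms',np.std(e[:,0]-a*(e[:,1]-r[0][1])-b).round(2))
```

```text
top [520.5 -38.1] [ 44.4 158.1] 1.22
  edge x at mid 499.0 slope(deg) -1.35 rms 0.41
  edge x at mid 542.1 slope(deg) -1.08 rms 0.28
w1 [520.9 -40.2] [ 45.3 160.5] 0.89
  edge x at mid 498.5 slope(deg) -1.12 rms 0.16
  edge x at mid 543.4 slope(deg) -0.91 rms 0.14
scene [523.1 -33. ] [ 44.8 156.5] 1.06
  edge x at mid 501.3 slope(deg) -1.32 rms 0.27
  edge x at mid 544.4 slope(deg) -0.86 rms 0.3
```

Request:
step_arm:
  series:
    - [0.37,-1.0,0,-1.59]
    - [0.73,-2.0,0,-3.18]
    - [1.1,-3.0,0,-4.77]
    - [1.46,-4.0,0,-6.36]
    - [1.83,-5.04,0,-7.95]

```text
time: 4.65
tool_pos: [446.4, -173.8, 321.5]
eef_rot: [0.0, 0.9, 0.435, -0.0]
wrist_force: [0.4, -0.4, -4.1]
gripper_width: 11.8
grasp_force: 30.0
```

```bash
cat >> h.py <<'E'
def go(x,y,z,ang=None):
    s=arm.get_state(); p=s['tool_pos'];w,a,b,c=s['eef_rot']; th=2*np.arctan2(b,a)
    D=np.array([x,y,z])-p; ex=np.array([np.cos(th),np.sin(th)]); ey=np.array([ex[1],-ex[0]])
    turn=0 if ang is None else -((ang-np.degrees(th)+90)%180-90)
    print('at',p.round(1),'deg',np.degrees(th).round(2),'F',s['wrist_force'].round(1),'w',round(s['gripper_width'],1),'-> units',np.round([ex@D[:2]/25,ey@D[:2]/25,-D[2]/25,turn/5],3))
E
python3 -c "
from h import *
go(466,-42,322,91.1)"
```

```text
at [ 446.4 -173.8  321.5] deg 51.61 F [ 0.4 -0.4 -4.1] w 11.8 -> units [ 4.621 -2.659 -0.022 -7.898]
```

Request:
step_arm:
  series:
    - [0.92,-0.53,0,-1.58]
    - [1.85,-1.06,0,-3.16]
    - [2.77,-1.6,0,-4.74]
    - [3.7,-2.13,0,-6.32]
    - [4.62,-2.66,0,-7.9]

```text
time: 5.15
tool_pos: [466.7, -42.0, 321.5]
eef_rot: [0.0, 0.7, 0.714, -0.0]
wrist_force: [-0.5, -0.2, -3.3]
gripper_width: 12.0
grasp_force: 30.0
```

Request:
step_arm:
  series:
    - [0,0,0,0]
    - [0,0,0,0]

```text
time: 5.35
tool_pos: [466.8, -42.8, 321.5]
eef_rot: [0.0, 0.702, 0.712, -0.0]
wrist_force: [0.2, 0.4, -2.4]
gripper_width: 11.6
grasp_force: 30.0
```

```bash
python3 -c "
from h import *
go(466,-42,235,91.1)
snap('top','t2'); snap('scene','s2')
cropsave('t2','t2L',120,260,190,350,4)
w,im=cloud('top');w2,_=cloud('scene')
for w in(w,w2):
    q=w[(w[...,0]>560)&(w[...,0]<760)&(w[...,1]>-110)&(w[...,1]<40)&(w[...,2]>60)]
    print(len(q),np.percentile(q[:,0],[1,5,50,99]),np.percentile(q[:,2],[5,50,99]))
"
```

```text
at [466.8 -42.8 321.5] deg 90.81 F [ 0.2  0.4 -2.4] w 11.6 -> units [ 0.031 -0.03   3.458 -0.058]
1440 [584.1971558  590.4781667  639.80463162 706.36291154] [ 96.47624348 128.71887121 171.90655311]
2219 [588.06756375 597.28409541 662.41398301 712.29401469] [ 69.80809129 125.61315419 169.78959817]
```

View pics/t2L.png

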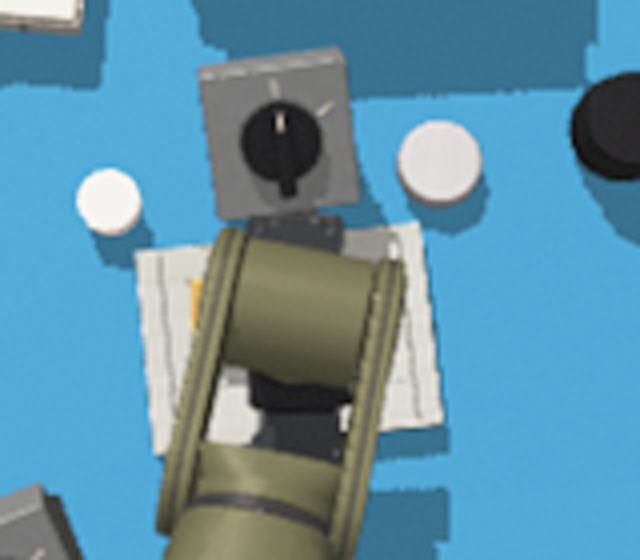

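Request:
step_arm:
  series:
    - [0,0,1.2,-0.06]
    - [0,0,2.4,-0.06]
    - [0,0,3.2,-0.06]
    - [0,0,3.6,-0.06]
    - [0,0,3.7,-0.06]

```text
time: 5.95
tool_pos: [466.5, -43.6, 227.9]
eef_rot: [-0.001, 0.701, 0.713, -0.001]
wrist_force: [0.3, -0.3, -3.2]
gripper_width: 11.6
grasp_force: 30.0
```

Request:
step_arm:
  series:
    - [0,0,0,0]
    - [0,0,0.05,0]
    - [0,0,0.08,0]
    - [0,0,0.08,0]

```text
time: 6.35
tool_pos: [467.2, -43.0, 227.8]
eef_rot: [0.001, 0.7, 0.714, 0.0]
wrist_force: [-0.1, -0.2, -4.1]
gripper_width: 11.9
grasp_force: 30.0
```

```bash
python3 -c "
from h import *
go(474,-42,227,91.1)
"
```

```text
at [467.2 -43.  227.8] deg 91.11 F [-0.1 -0.2 -4.1] w 11.9 -> units [0.035 0.271 0.031 0.002]
```

Request:
step_arm:
  series:
    - [0,0.08,0,0]
    - [0,0.16,0,0]
    - [0,0.24,0,0]
    - [0,0.3,0,0]
    - [0,0.3,0,0]

```text
time: 6.85
tool_pos: [474.7, -42.8, 227.1]
eef_rot: [0.0, 0.7, 0.714, 0.0]
wrist_force: [0.5, 0.5, -4.7]
gripper_width: 12.4
grasp_force: 30.0
```

Request:
step_arm:
  series:
    - [0,0.03,0,0]
    - [0,0.06,0,0]
    - [0,0.06,0,0]

```text
time: 7.15
tool_pos: [476.0, -42.8, 227.0]
eef_rot: [-0.0, 0.7, 0.714, -0.0]
wrist_force: [-0.1, -0.2, -4.0]
gripper_width: 12.0
grasp_force: 30.0
```

Request:
step_arm:
  series:
    - [0,0.03,0,0]
    - [0,0.06,0,0]
    - [0,0.06,0,0]

```text
time: 7.45
tool_pos: [477.5, -42.8, 227.0]
eef_rot: [0.0, 0.7, 0.714, 0.0]
wrist_force: [0.2, 0.0, -3.9]
gripper_width: 11.7
grasp_force: 30.0
```

Request:
step_arm:
  series:
    - [0,0.03,0,0]
    - [0,0.06,0,0]
    - [0,0.06,0,0]

```text
time: 7.75
tool_pos: [479.0, -42.8, 227.0]
eef_rot: [0.0, 0.7, 0.714, -0.0]
wrist_force: [1.0, 0.5, -4.0]
gripper_width: 12.2
grasp_force: 30.0
```

Request:
step_arm:
  series:
    - [0,0.02,0,0]
    - [0,0.04,0,0]
    - [0,0.04,0,0]

```text
time: 8.05
tool_pos: [479.6, -42.7, 226.7]
eef_rot: [-0.001, 0.7, 0.714, -0.001]
wrist_force: [-2.2, 0.1, -3.5]
gripper_width: 11.9
grasp_force: 30.0
```

Request:
step_arm:
  series:
    - [0,0.02,0,0]
    - [0,0.04,0,0]
    - [0,0.04,0,0]

```text
time: 8.35
tool_pos: [480.1, -42.7, 226.5]
eef_rot: [-0.002, 0.7, 0.714, -0.001]
wrist_force: [-6.3, -0.5, -0.6]
gripper_width: 12.0
grasp_force: 30.0
```

Request:
step_arm:
  series:
    - [0,0.02,0,0]
    - [0,0.04,0,0]
    - [0,0.04,0,0]

```text
time: 8.65
tool_pos: [480.7, -42.7, 226.5]
eef_rot: [-0.003, 0.7, 0.714, -0.002]
wrist_force: [-9.6, -0.3, 3.6]
gripper_width: 11.8
grasp_force: 30.0
```

Request:
step_arm:
  series:
    - [0,0.02,0.04,0]
    - [0,0.02,0.04,0]
    - [0,0.02,0.04,0]

```text
time: 8.95
tool_pos: [481.1, -42.7, 226.5]
eef_rot: [-0.003, 0.7, 0.714, -0.003]
wrist_force: [-15.8, 0.8, 11.3]
gripper_width: 12.1
grasp_force: 30.0
```

Request:
step_arm:
  series:
    - [0,-0.02,0,0]
    - [0,-0.04,0,0]
    - [0,-0.04,0,0]
    - [0,-0.04,0,0]
  jaw: 0.3

```text
time: 9.35
tool_pos: [482.1, -42.8, 226.8]
eef_rot: [0.001, 0.7, 0.714, 0.001]
wrist_force: [-0.6, -0.5, -0.5]
gripper_width: 27.8
grasp_force: 0.0
```

Request:
step_arm:
  series:
    - [0,0,0,0]
    - [0,0,0,0]
    - [0,0,0,0]

```text
time: 9.65
tool_pos: [481.5, -42.7, 226.0]
eef_rot: [0.0, 0.7, 0.714, 0.0]
wrist_force: [0.0, -0.6, -0.0]
gripper_width: 28.6
grasp_force: 0.0
```

Request:
step_arm:
  series:
    - [0,0,-0.4,0]
    - [0,0,-1.2,0]
    - [0,0,-2.4,0]
    - [0,0,-3.8,0]
    - [0,0,-5.2,0]

```text
time: 10.15
tool_pos: [481.1, -42.6, 357.8]
eef_rot: [0.0, 0.7, 0.714, 0.0]
wrist_force: [0.2, -0.2, 0.3]
gripper_width: 28.1
grasp_force: 0.0
```

Request:
step_arm:
  series:
    - [0,-1.6,0,0]
    - [0,-3.2,0,0]
    - [0,-4.8,0,0]
    - [0,-6,0,0]
    - [0,-6,0,0]

```text
time: 10.65
tool_pos: [329.2, -45.4, 356.5]
eef_rot: [0.001, 0.701, 0.714, 0.001]
wrist_force: [0.9, 0.3, 0.3]
gripper_width: 28.6
grasp_force: 0.0
```

```bash
python3 -c "
from h import *
go(474,-42,227,91.1)
snap('top','t3'); snap('scene','s3'); snap('wrist','w3')
a=cv2.resize(cv2.imread('pics/t3.png')[120:260,200:360],(480,420),interpolation=2)
b=cv2.resize(cv2.imread('pics/s3.png')[170:280,170:330],None,fx=2,fy=2,interpolation=2)
c=cv2.resize(cv2.imread('pics/w3.png'),(800-480,240));b=b[:180]
o=np.zeros((420,800,3),np.uint8);o[:,:480]=a;o[:180,480:]=b[:,:320];o[180:,480:]=c
cv2.imwrite('pics/m3.png',o)
"
```

```text
at [329.2 -45.4 356.5] deg 91.04 F [0.9 0.3 0.3] w 28.6 -> units [ 0.029  5.794  5.178 -0.011]
```

View pics/m3.png

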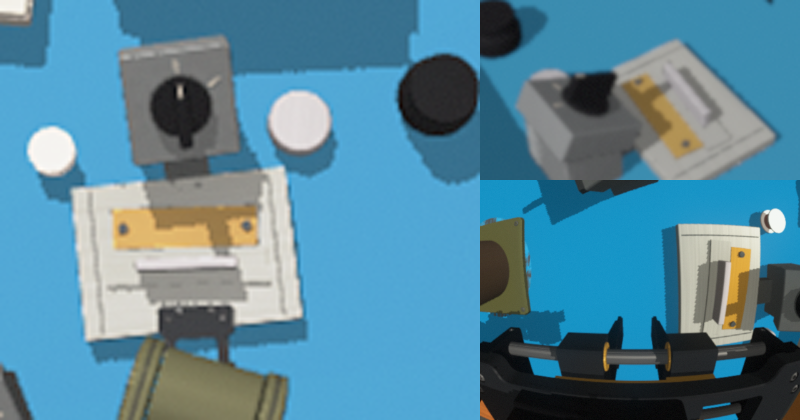

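The straightedge sits along the blank and the knob is still off. I'll enlarge views to check that it is flush and to locate the knob.

```bash
python3 -c "
from h import *
f=lambda n,r0,r1,c0,c1,k:cv2.resize(cv2.imread(f'pics/{n}.png')[r0:r1,c0:c1],None,fx=k,fy=k,interpolation=2)
o=np.zeros((600,800,3),np.uint8)
o[:,:400]=f('w3',60,210,345,445,4)
o[:300,400:]=f('t3',130,190,220,300,5)
o[300:,400:]=f('s3',190,265,180,280,4)
cv2.imwrite('pics/m4.png',o)
"
```

```text
(no output)
```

View pics/m4.png

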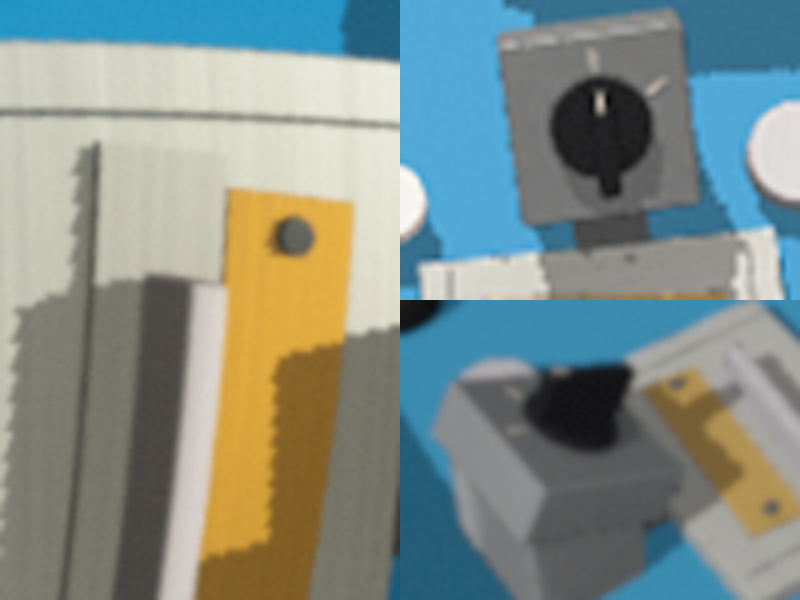

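Run:
```python
from h import *
W=lambda x,y:('w3',(x+.5)/4-.5+345,(y+.5)/4-.5+60)
T=lambda x,y:('t3',(x-400+.5)/5-.5+220,(y+.5)/5-.5+130)
S=lambda x,y:('s3',(x-400+.5)/4-.5+180,(y-300+.5)/4-.5+190)
for n,a,z in(('se L end',(97,143),30),('se R end',(228,150),30),('se L low',(65,600),30),('br L top',(228,188),31),('br R top',(354,205),31),('br R low',(310,600),31)):
    print(n,atz(*W(*a),z)[:2].round(1))
for n,a,b in(('bar low top',(611,196),(632,369)),('mark',(600,92),(550,370)),('mark lo',(601,113),(567,372)),('tick0',(592,58),(512,390)),('box TL',(500,40),None),('plate side tick1',(657,87),(517,431)),('box low R',(700,203),(455,375)),('box low corner L',(530,223),(680,480))):
    if b: p,r=tri(T(*a),S(*b)); print(n,p.round(1),round(r[0],1))
a=atz(*T(530,223),90);b=atz(*T(700,203),90);print('box yaw',np.degrees(np.arctan2(a[0]-b[0],a[1]-b[1])))
a=atz(*T(500,40),148);b=atz(*T(670,12),148);print('box yaw',np.degrees(np.arctan2(a[0]-b[0],a[1]-b[1])),a,b)
for z in(100,120): print('skirt ctr',atz(*T(602,127),z))
```

```text
se L end [456.7  51.5]
se R end [497.4  54. ]
se L low [459.9 -77.5]
br L top [497.6  43.3]
br R top [541.9  43.5]
br R low [545.3 -77.4]
bar low top [589.2 -39.8 140.1] 0.9
mark [647.5 -34.1 173.6] 0.1
mark lo [636.3 -34.6 165.7] 0.2
tick0 [672.  -31.  170.1] 2.7
plate side tick1 [666.1 -69.   92.6] 4.0
box low R [ 637.8 -118.9   79. ] 45.9
box low corner L [583.   12.6  78.5] 1.6
box yaw -6.161230148551807
box yaw -8.961230789671395 [687.17954658  27.22875128 148.        ] [703.80755819 -78.21812402 148.        ]
skirt ctr [642.14003945 -35.40210745 100.        ]
skirt ctr [637.75954713 -35.33359958 120.        ]
```

The straightedge is flush: edge-to-edge distance 85.2 and 85.4 mm against 85 ideal, and centred. Knob: lower bar end at (589,-40,140), bar slope about 27–30°, which fits. I'll close the fingers and push the lower end towards +y.

```bash
python3 -c "
from h import *
go(602,-67,372,91.1)"
```

```text
at [331.8 -45.6 356.9] deg 91.1 F [ 0.  -0.3 -0. ] w 28.5 -> units [-1.0610e+00  1.0789e+01 -6.0500e-01 -1.0000e-03]
```

Request:
step_arm:
  series:
    - [-0.3,1.6,-0.6,0]
    - [-0.6,3.2,-0.6,0]
    - [-0.9,4.8,-0.6,0]
    - [-1.06,6.4,-0.6,0]
    - [-1.06,8.0,-0.6,0]
  jaw: 0

```text
time: 11.3
tool_pos: [535.1, -68.5, 370.0]
eef_rot: [-0.001, 0.7, 0.714, -0.0]
wrist_force: [0.1, 0.1, 1.0]
gripper_width: 0.9
grasp_force: 0.0
```

Request:
step_arm:
  series:
    - [0,1.4,0,0]
    - [0,2.4,0,0]
    - [0,2.79,0,0]
    - [0,2.79,0,0]
    - [0,2.79,0,0]

```text
time: 11.8
tool_pos: [601.6, -66.8, 370.3]
eef_rot: [-0.001, 0.7, 0.714, -0.001]
wrist_force: [-0.4, 0.5, 0.3]
gripper_width: 0.5
grasp_force: 0.0
```

```bash
python3 -c "
from h import *
go(602,-67,313,91.1)
snap('scene','s4');snap('wrist','w4')
o=np.zeros((600,800,3),np.uint8)
o[:480,:400]=cv2.resize(cv2.imread('pics/s4.png')[150:270,170:270],None,fx=4,fy=4,interpolation=2)
o[:300,400:]=cv2.resize(cv2.imread('pics/w4.png'),(400,300))
cv2.imwrite('pics/m5.png',o)"
```

```text
at [601.6 -66.8 370.3] deg 91.12 F [-0.4  0.5  0.3] w 0.5 -> units [-0.009  0.017  2.29   0.004]
```

View pics/m5.png

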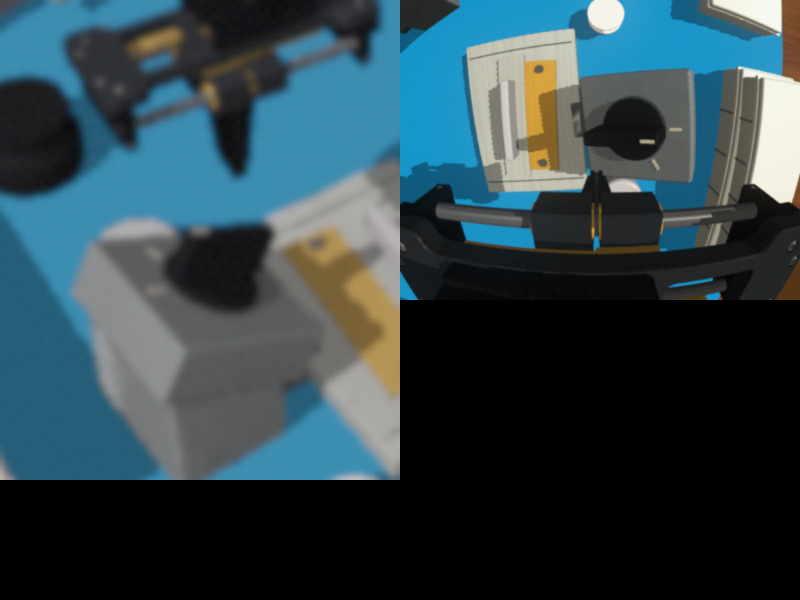

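The closed fingertips at (597,175) in the wrist inset stand beside the lower bar end at (590,135). The way down is clear.

Request:
step_arm:
  series:
    - [0,0,1,0]
    - [0,0,1.7,0]
    - [0,0,2.1,0]
    - [0,0,2.25,0]
    - [0,0,2.25,0]

```text
time: 12.4
tool_pos: [601.4, -66.9, 314.2]
eef_rot: [-0.0, 0.7, 0.714, -0.0]
wrist_force: [0.2, 0.3, -0.3]
gripper_width: 0.5
grasp_force: 0.0
```

Request:
step_arm:
  series:
    - [0.1,0,0,0]
    - [0.2,0,0,0]
    - [0.3,0,0,0]
    - [0.4,0,0,0]
    - [0.5,0,0,0]

```text
time: 12.9
tool_pos: [601.4, -55.0, 315.3]
eef_rot: [0.001, 0.7, 0.714, -0.001]
wrist_force: [-2.1, -6.0, 1.8]
gripper_width: 0.3
grasp_force: 3.1
```

Request:
step_arm:
  series:
    - [0.1,0,0,0]
    - [0.2,0,0,0]
    - [0.3,0,0,0]
    - [0.3,0,0,0]

```text
time: 13.3
tool_pos: [600.9, -47.2, 314.5]
eef_rot: [-0.0, 0.7, 0.714, -0.001]
wrist_force: [-0.2, -0.0, 0.0]
gripper_width: 0.4
grasp_force: 0.0
```

Request:
step_arm:
  series:
    - [0.1,0,0,0]
    - [0.2,0,0,0]
    - [0.3,0,0,0]
    - [0.4,0,0,0]
    - [0.4,0,0,0]

```text
time: 13.8
tool_pos: [600.3, -39.0, 314.6]
eef_rot: [0.001, 0.7, 0.714, -0.004]
wrist_force: [-7.5, -13.7, 2.2]
gripper_width: 0.1
grasp_force: 7.0
```

Request:
step_arm:
  series:
    - [-0.4,0,0,0]
    - [-1,0,0,0]
    - [-1.4,0,0,0]
    - [-1.4,0,0,0]

```text
time: 14.2
tool_pos: [602.0, -73.0, 314.9]
eef_rot: [0.0, 0.701, 0.713, 0.0]
wrist_force: [-0.4, 0.3, -0.6]
gripper_width: 0.5
grasp_force: 0.0
```

Request:
step_arm:
  series:
    - [0,0,-1.5,0]
    - [0,0,-3,0]
    - [0,-1.4,-3,0]
    - [0,-2.8,-3,0]
    - [0,-4.2,-3,0]

```text
time: 14.7
tool_pos: [495.9, -73.6, 390.2]
eef_rot: [0.0, 0.7, 0.714, 0.0]
wrist_force: [-0.4, -0.7, -0.2]
gripper_width: 0.7
grasp_force: 0.0
```

Request:
step_arm:
  series:
    - [0,-1.5,0,0]
    - [0,-3,0,0]
    - [0,-4.5,0,0]
    - [0,-5,0,0]
    - [0,-5,0,0]

```text
time: 15.2
tool_pos: [370.7, -76.0, 390.0]
eef_rot: [0.001, 0.701, 0.714, 0.001]
wrist_force: [0.4, 0.6, -0.4]
gripper_width: 0.7
grasp_force: 0.0
```

```bash
python3 -c "
from h import *
snap('scene','s5');snap('wrist','w5');snap('top','t5')
f=lambda n,r0,r1,c0,c1,k:cv2.resize(cv2.imread(f'pics/{n}.png')[r0:r1,c0:c1],None,fx=k,fy=k,interpolation=2)
o=np.zeros((600,800,3),np.uint8)
o[:,:400]=f('w5',60,210,345,445,4)
o[:300,400:]=f('t5',130,190,220,300,5)
o[300:,400:]=f('s5',190,265,180,280,4)
cv2.imwrite('pics/m6.png',o)"
```

```text
(no output)
```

View pics/m6.png

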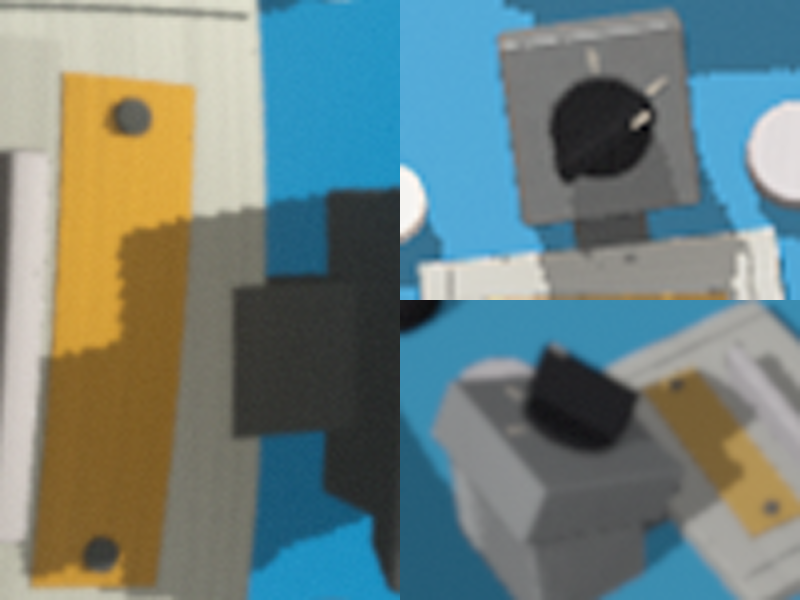

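The knob mark at (640,120) now lines up with the "on" tick, the bar has turned about 60°, and the straightedge still lies against the brass.

```bash
python3 -c "
from h import *
print(workorder.finish_job())"
```

```text
the job is handed in; nothing more can be done
None
```

The job is handed in, though no verdict came back: by my last camera views, the straightedge lies flush (within about 0.5 mm) and centred on the blank's open edge, the knob is clicked on, and the arm is clear and was not seen to touch anything else on the table.

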